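# Tip the binder clips through the spring flap of the clip hopper

### The job

Return the two black binder clips to the wooden clip hopper: lift the scoop they lie in by its handle, push its open front through the spring flap, and with the scoop's front edge holding the flap open tip both clips inside before drawing it out. Then stand the scoop level on the table again, clear of the hopper so that the flap is shut. The twin scoop that holds a thread spool and an eraser is not part of the job.

Things in the scene. Friction and masses are not known exactly. Their poses are not given: they have to be found in the camera images.
- scoop_grip (a point): Centre of the grip on the upright wooden handle of the steel scoop with the two clips. Handle block 36 (x) x 12 (y) x 50 mm high, top 20 mm above this point; pinch it across y. The point is 68 mm above the scoop's flat underside and 113 mm behind its front edge. Scoop's x axis points from handle to open front (pouring direction), z up. Mass about 160 g. A twin scoop holds a spool and an eraser.
- scoop_lip (a point): Middle of the scoop's front edge, at its underside; same axes as the handle point. Pan 110 long (x), 76 wide, floor and walls 3 mm thick, walls 28 mm high at both sides and the back, no front wall. The floor is polished: clips stay put while it is level and slide off when it is tipped forward 25 degrees or more (35 to 45 empties it surely).
- hopper_slot (a point): Middle of the slot's lower edge (sill), in the front face of the fixed wooden clip hopper; x points level into the hopper, z up. Hopper 150 deep (x), 130 wide, 145 mm high, flat lid, clear window in one side. Slot 114 wide, 90 mm high above the sill; sill 40 mm above the table; front board 8 mm thick. The room inside reaches 142 mm beyond the front face, down to 8 mm above the table.
- flap (a joint): Aluminium flap that closes the slot, 108 wide, 86 mm tall, hinged at its top edge 89 mm above the sill. Swings inward only: 0 rad shut, 1.3 fully in; a light spring shuts it (under 2 N holds it open). Pushed in by the level scoop with its front edge 40 mm past the front face and 15 mm above the sill, it rests on the front corners of the scoop's side walls.
- clip_wide_mid (a point): Centre of the body of the wider black binder clip, 32 mm wide, 23 mm deep, 14 mm high (plus thin wire grip), lying on the scoop's floor near its front.
- clip_narrow_mid (a point): Centre of the body of the narrower black binder clip, 24 mm wide, 23 mm deep, 14 mm high (plus thin wire grip), lying beside the other.
Things that resemble listed ones, but are neither listed nor needed, are in the scene too. Leave any red look-alike of the part that bears clip_narrow_mid alone.

How it is judged:
On the way, in this order (a step that is already met when the one before it is completed fails the run):
1. the scoop's front edge is in the slot, holding the flap open, with the clips not yet inside (value of joint flap above 0.2 rad and x of scoop_grip in the frame of hopper_slot above -0.113 m and y of scoop_grip in the frame of hopper_slot between -0.05 and 0.05 m and not ((x of clip_wide_mid in the frame of hopper_slot between 0 and 0.15 m and y of clip_wide_mid in the frame of hopper_slot between -0.065 and 0.065 m and z of clip_wide_mid in the frame of hopper_slot below 0.01 m) or (x of clip_narrow_mid in the frame of hopper_slot between 0 and 0.15 m and y of clip_narrow_mid in the frame of hopper_slot between -0.065 and 0.065 m and z of clip_narrow_mid in the frame of hopper_slot below 0.01 m))), for 0.1 s.
2. both clips have dropped into the hopper while the scoop still holds the flap open (value of joint flap above 0.2 rad and x of scoop_grip in the frame of hopper_slot above -0.113 m and y of scoop_grip in the frame of hopper_slot between -0.05 and 0.05 m and x of clip_wide_mid in the frame of hopper_slot between 0 and 0.15 m and y of clip_wide_mid in the frame of hopper_slot between -0.065 and 0.065 m and z of each of clip_wide_mid, clip_narrow_mid in the frame of hopper_slot below 0.01 m and x of clip_narrow_mid in the frame of hopper_slot between 0 and 0.15 m and y of clip_narrow_mid in the frame of hopper_slot between -0.065 and 0.065 m), for 0.1 s.
At the end, for the whole second after the job is handed in: Both clips lie inside the hopper (centres behind its front face and no more than 10 mm above the sill), the flap is shut (under 0.1 rad), and the scoop stands level (within about 8 degrees) on the table (handle point within 12 mm of its standing height of 68 mm), let go (x of clip_wide_mid in the frame of hopper_slot between 0 and 0.15 m and y of clip_wide_mid in the frame of hopper_slot between -0.065 and 0.065 m and z of each of clip_wide_mid, clip_narrow_mid in the frame of hopper_slot below 0.01 m and x of clip_narrow_mid in the frame of hopper_slot between 0 and 0.15 m and y of clip_narrow_mid in the frame of hopper_slot between -0.065 and 0.065 m and value of joint flap below 0.1 rad and angle between scoop_grip's own z axis and vertical below 0.15 rad and height (world z) of scoop_grip between 0.056 and 0.08 m); the robot touches nothing.
It also fails if it takes over 64 s, if anything falls off the work surface, if the arm or the gripper's body presses on something with over 40 N, if the wrist force passes 120 N, or if a joint passes its speed limit or range.

### The arm

A 7-joint arm with a two-finger parallel gripper is mounted at the origin on a cart in front of the work surface, level with it; the furniture and walls round the work are solid. World frame = base frame: x ahead of the robot, y to its left, z up, the work surface at z = 0. Lengths are in m, angles in rad, forces in N, time in s.
With the tool pointing down it reaches from about 0.425 to 0.875 m from the base axis. Payload 8.4 kg.
Tool frame: the origin (TCP) lies at the very end of the fingers, on their centre line; the grasp point (between the pads) lies 19 mm behind it (env.tcp_to_grasp is the distance from the TCP to the grasp point, in m); x points along the fingers, z is the direction in which the jaws open and shut, and the axes are right-handed (so a half turn about x gives the same grasp; the last joint's range is limited). The gripper opens to 87 mm and grips with 3 to 60 N. Pads are 19 mm wide; open, the fingers measure 117 mm over their backs; the gripper's body (75 mm by 190 mm) begins 51 mm behind the grasp point.
Start: joints at [1.124, 0.333, 0.04, 1.465, -0.013, 1.343, -0.059], TCP at [0.222, -0.611, 0.223] pointing down, gripper open.
Joint ranges: [-2.58, 2.58], [-0.38, 2.09], [-1.3, 1.39], [0.25, 2.4], [-1.5, 4.64], [0.08, 2.09], [-2.65, 2.65]. Speed limits (rad/s): [2.22, 2.22, 2.79, 2.79, 3.14, 3.14, 3.14].

### API

Orientations are given as a 3x3 rotation matrix whose columns are the frame's x, y, z axes.
In Python, from rig import env gives the robot as it stands.
- The arm moves only by the tool jog_arm, never from a script. Its argument "steps" is a list that holds one entry, the list of rows, each a list of 7 numbers: the closure, from -1 (fully open) to 1 (shut), then the shift along the tool's x, y, z in m, then the turn, a rotation vector about the tool's x, y, z in rad. In form: [[[jaw, tx, ty, tz, wx, wy, wz], ...]]. A call has 1 to 8 rows; each row shifts and turns the pose as measured when the row begins, along the tool's axes as they then stand; what a row does not reach is not made up. A row lasts 1/10 s, in which the tool goes at most 50 mm and 8.59 degrees, less where a joint would pass 70% of its speed; a pose out of reach is approached as far as the arm can. A call is refused whole if a number of a shift passes 0.05 or a number of a turn 0.15, either way. A call with a gripper value outside its range is refused whole. The fingers move at their own pace and stop on an object; "squeeze" is the grip in N (left out, the last holds). Time passes only in rows, so rows that do not move let the fingers close. It gives the time, the measured TCP pose, the force and the opening at its end, in the units of the state.
- env.get_state(): the state, without advancing time (a new reading comes with each control period).
- env.grab_frame(name): name is "scene" or "side" or "wrist"; returns a dict with "pixels" (384x512x3 uint8, blue, green, red), "fov_y" (degrees; the focal length in pixels is half the picture's height over the tangent of half this angle, whatever the lens; pixels are square), "cx", "cy" (the principal point, pixels), "extrinsics" (4x4, takes a point from world to camera coordinates); the wrist camera has in their place "T_tool_cam" (4x4, takes a point from camera to tool coordinates, whose origin is the TCP and whose axes are the tool frame's). Camera axes: x right, y down, z forward; pixel columns grow to the right and rows downward; lengths in m; the calibration is good to about 2 mm. A picture is of the moment at which its call begins: read the wrist's pose just before it. There is no depth.
- env.finish_job(): hands the job in, once; it reports no verdict.
Trained networks look in a picture, given as the dict that the camera call returned (one of the last four; its "shot" number tells which), for a name from the list of things; names that differ only in an ending like _2 or _b are one class to them, and where a whole thing is asked for, a point or a joint stands for the part that bears it (a point fixed in the world has none). Each returns a list of dicts, best first, with "score" (0 to 1); they miss things now and then, are a little off and sometimes report something else, mostly with a low value. They report only what shows in the picture. A call takes as long as a camera call. They do not tell look-alikes from the thing itself.
- env.boxes_of(thing, picture): "point" ([x, y, z] in m, in world coordinates, good to about 4 mm: the middle of the surface that is visible of it).
- env.spot_point(thing, picture): "point" ([x, y, z] in m, in world coordinates, good to about 4 mm: a listed point, or the origin of a listed thing).
The state is a dict: "t": time; "joint_positions": joint angles; "qd": joint speeds; "tau": joint torques, N m; "eef_pos": TCP position; "eef_rot": TCP orientation; "ft_force": force on the tool from outside, world axes, zero at the start; "torque": the same for the moment, N m; "opening": finger opening in m.
Only numpy, scipy, OpenCV 4.12 (cv2) and the standard library are available. Lean on these libraries where they do the work, as an engineer would, in place of code of your own. Each camera call takes 0.05 s, during which the arm holds its last target.

## Working session

There is one attempt and no reset: what is moved stays moved. The work goes in short steps, Python scripts to look and compute and a tool call to move; the robot and the scene stay as the last step left them, time stands still between calls to the robot, and variables do not carry over. Pictures are saved under pics/ and viewed, and the job is handed in when it is done.

Besides the shell and the picture viewer there is one more tool, called after "Call:" as name(argument=value, ...) on one line, values as JSON. jog_arm: Moves the arm, as the interface text tells. Its arguments: {"type":"object","properties":{"steps":{"type":"array","items":{"type":"array","items":{"type":"array","items":{"type":"number"}}}},"squeeze":{"type":"number"}},"required":["steps"]}

```bash
ls; mkdir -p pics
cat > h.py <<'E'
import numpy as np, cv2
from rig import env
def proj(f,p):
    h,w=f["pixels"].shape[:2]; fl=h/2/np.tan(np.radians(f["fov_y"])/2)
    c=f["extrinsics"]@np.r_[p,1]; return c[0]/c[2]*fl+f["cx"],c[1]/c[2]*fl+f["cy"]
E
python3 - <<'E'
from h import *
s=env.get_state(); print(s["t"],s["eef_pos"],s["eef_rot"],s["opening"])
for n in ["scene","side"]:
    f=env.grab_frame(n); cv2.imwrite(f"pics/{n}0.png",f["pixels"])
    for t in ["scoop_grip","scoop_lip","hopper_slot","clip_wide_mid","clip_narrow_mid"]:
        for d in env.spot_point(t,f)[:4]: print(n,t,round(d["score"],2),np.round(d["point"],3),np.round(proj(f,d["point"]),0))
    for t in ["scoop_grip","flap"]:
        for d in env.boxes_of(t,f)[:4]: print(n,'box',t,round(d["score"],2),np.round(d["point"],3),np.round(proj(f,d["point"]),0))
E
```

```text
pics
0.0 [ 0.22137345 -0.61064965  0.22163794] [[-6.41050343e-04  9.40133662e-01  3.40805349e-01]
 [ 1.48865871e-03  3.40805938e-01 -9.40132489e-01]
 [-9.99998686e-01 -9.53294026e-05 -1.61801193e-03]] 0.0868846003472897
scene scoop_grip 0.91 [ 0.499 -0.318  0.067] [340. 256.]
scene scoop_lip 0.79 [ 0.51  -0.206  0.001] [292. 262.]
scene hopper_slot 0.69 [0.495 0.165 0.038] [166. 199.]
scene clip_wide_mid 0.51 [ 0.494 -0.238  0.012] [301. 267.]
scene clip_narrow_mid 0.6 [ 0.727 -0.278  0.006] [373. 232.]
scene clip_narrow_mid 0.58 [ 0.615 -0.28   0.005] [350. 253.]
scene clip_narrow_mid 0.56 [ 0.525 -0.252  0.011] [316. 263.]
scene box scoop_grip 0.74 [0.497 0.182 0.095] [160. 175.]
scene box scoop_grip 0.72 [ 0.494 -0.286  0.02 ] [322. 272.]
scene box scoop_grip 0.58 [ 0.519 -0.249  0.015] [313. 262.]
scene box flap 0.58 [0.497 0.169 0.087] [164. 180.]
side scoop_grip 0.67 [ 0.501 -0.316  0.071] [237. 276.]
side scoop_lip 0.72 [ 0.514 -0.204  0.004] [234. 263.]
side hopper_slot 0.75 [0.492 0.167 0.037] [204. 175.]
side clip_wide_mid 0.59 [ 0.491 -0.242  0.01 ] [227. 274.]
side clip_narrow_mid 0.62 [ 0.614 -0.278  0.007] [287. 277.]
side clip_narrow_mid 0.44 [ 0.524 -0.249  0.012] [243. 273.]
side clip_narrow_mid 0.42 [ 0.725 -0.275  0.008] [335. 267.]
side box scoop_grip 0.57 [ 0.497 -0.303  0.012] [235. 294.]
side box flap 0.81 [0.498 0.169 0.089] [205. 160.]
```

View pics/scene0.png

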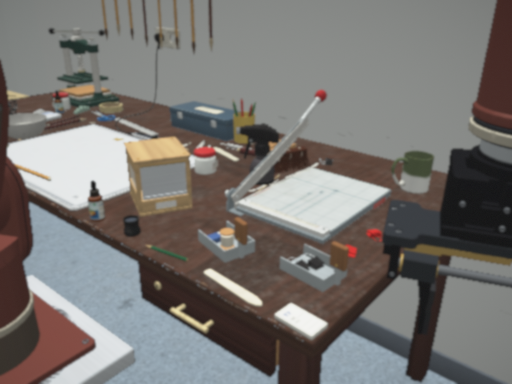

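View pics/side0.png

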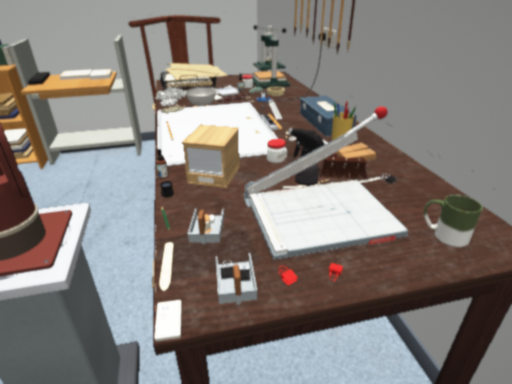

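Run:
```python
import cv2
a=cv2.imread('pics/scene0.png')[215:315,260:420]; b=cv2.imread('pics/side0.png')[220:320,170:330]
cv2.imwrite('pics/crop0.png',cv2.resize(cv2.hconcat([a,b]),None,fx=2.5,fy=2.5,interpolation=cv2.INTER_CUBIC))
```

```text
(no output)
```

View pics/crop0.png

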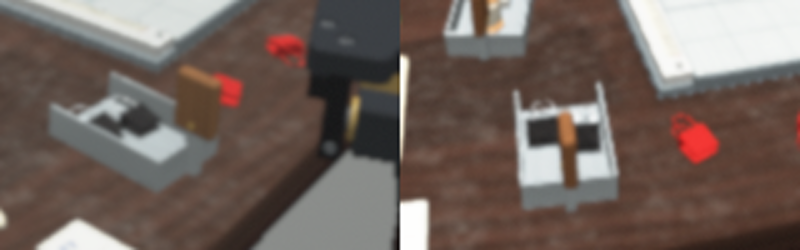

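The clip scoop's handle is at scene (340,256) and side (237,276). Look-alikes are the twin scoop's handle at scene (241,229), which holds a spool and eraser, and two red clips at (350,251) and (373,232). The crop confirms two black clips in the chosen scoop. Next I'll measure the hopper's heading and the cutter lever.

Run:
```python
import cv2
a=cv2.imread('pics/scene0.png')[80:230,100:340]; b=cv2.imread('pics/side0.png')[95:245,165:405]
cv2.imwrite('pics/crop1.png',cv2.resize(a,None,fx=3.3,fy=3.3,interpolation=cv2.INTER_CUBIC))
cv2.imwrite('pics/crop2.png',cv2.resize(b,None,fx=3.3,fy=3.3,interpolation=cv2.INTER_CUBIC))
```

```text
(no output)
```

View pics/crop1.png

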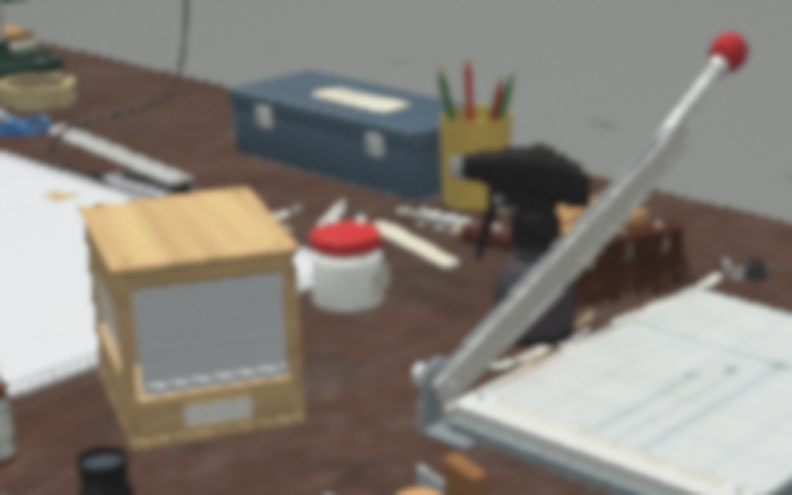

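View pics/crop2.png

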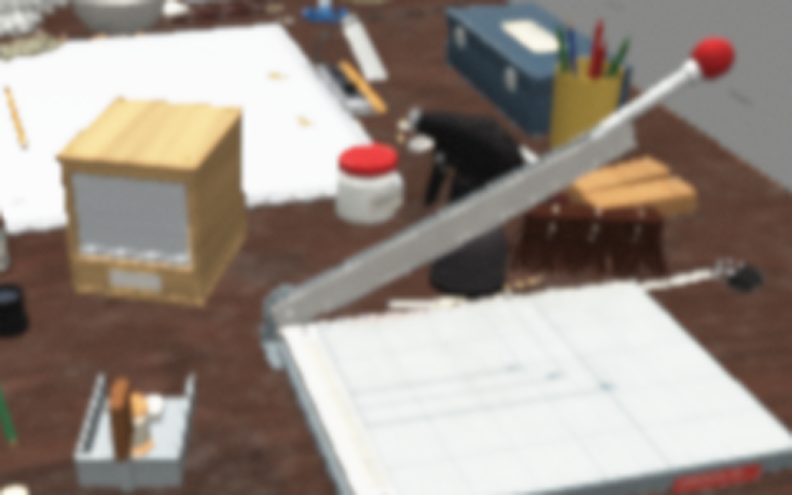

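```bash
cat >> h.py <<'E'
def ray(f,u,v):
    h=f["pixels"].shape[0]; fl=h/2/np.tan(np.radians(f["fov_y"])/2)
    R=f["extrinsics"][:3,:3];t=f["extrinsics"][:3,3]
    d=R.T@np.array([(u-f["cx"])/fl,(v-f["cy"])/fl,1]); return -R.T@t,d/np.linalg.norm(d)
def tri(f1,p1,f2,p2):
    A=np.zeros((3,3));b=np.zeros(3)
    L=[ray(f1,*p1),ray(f2,*p2)]
    for o,d in L:
        M=np.eye(3)-np.outer(d,d);A+=M;b+=M@o
    x=np.linalg.solve(A,b); return x,[np.linalg.norm((np.eye(3)-np.outer(d,d))@(x-o)) for o,d in L][0]
E
python3 - <<'E'
from h import *
a=env.grab_frame("scene");b=env.grab_frame("side")
for n,p,q in [("BL",(132,443),(75,290)),("BR",(304,418),(203,303)),("TL",(110,270),(60,160)),("TR",(298,245),(197,170)),("piv",(432,392),(282,305)),("ball",(728,50),(713,57)),("twin",(465,463),(120,400))]:
    P=(np.array(p)/3.3+[100,80]);Q=(np.array(q)/3.3+[165,95]); x,e=tri(a,P,b,Q); print(n,np.round(x,3),round(e,4))
for f in (a,b):
  for t in ["scoop_grip","scoop_lip","hopper_slot"]:
    for d in env.spot_point(t,f)[:2]: print(t,round(d["score"],2),np.round(d["point"],3))
E
```

```text
BL [0.44  0.198 0.004] 0.0026
BR [0.555 0.138 0.003] 0.0005
TL [0.442 0.205 0.136] 0.0035
TR [0.556 0.136 0.141] 0.0028
piv [0.613 0.06  0.032] 0.0031
ball [0.985 0.046 0.231] 0.0012
twin [ 0.457 -0.114  0.084] 0.0036
scoop_grip 0.88 [ 0.5   -0.317  0.067]
scoop_lip 0.58 [ 0.509 -0.201  0.   ]
scoop_lip 0.19 [ 0.5   -0.317  0.068]
hopper_slot 0.6 [0.497 0.163 0.038]
scoop_grip 0.73 [ 0.5   -0.315  0.07 ]
scoop_lip 0.76 [ 0.511 -0.203  0.003]
hopper_slot 0.78 [0.497 0.167 0.04 ]
```

```bash
cat >> h.py <<'E'
from scipy.spatial.transform import Rotation as Ro
def Rgoal(head_deg,tip_deg=0):
    h=np.radians(head_deg); f=np.array([np.cos(h),np.sin(h),0]); dn=np.array([0,0,-1.]); z=np.cross(dn,f)
    R=np.c_[dn,f,z]; return R@Ro.from_rotvec([0,0,-np.radians(tip_deg)]).as_matrix()
def plan(p,R,n,jaw=-1,s=None):
    s=s or env.get_state(); P=np.array(s["eef_pos"]);Q=np.array(s["eef_rot"])
    w=Ro.from_matrix(R@Q.T).as_rotvec()
    print("t",round(s["t"],2),"pos",P.round(4),"ang",np.degrees(np.linalg.norm(w)).round(1),"d",(np.array(p)-P).round(4))
    for i in range(n):
        P2=P+(np.array(p)-P)/(n-i); w=Ro.from_matrix(R@Q.T).as_rotvec()/(n-i); Q2=Ro.from_rotvec(w).as_matrix()@Q
        print([jaw]+(Q.T@(P2-P)).round(3).tolist()+Ro.from_matrix(Q.T@Q2).as_rotvec().round(3).tolist()); P,Q=P2,Q2
E
python3 -c "
from h import *
plan([.5,-.317,.16],Rgoal(84.7),12)"
```

```text
t 1.2 pos [ 0.2215 -0.6111  0.2226] ang 64.8 d [ 0.2785  0.2941 -0.0626]
[-1, 0.005, 0.03, -0.015, -0.094, 0.0, -0.0]
[-1, 0.005, 0.031, -0.012, -0.094, 0.0, -0.0]
[-1, 0.005, 0.032, -0.009, -0.094, 0.0, -0.0]
[-1, 0.005, 0.033, -0.006, -0.094, 0.0, -0.0]
[-1, 0.005, 0.034, -0.003, -0.094, 0.0, -0.0]
[-1, 0.005, 0.034, 0.0, -0.094, 0.0, -0.0]
[-1, 0.005, 0.034, 0.003, -0.094, 0.0, -0.0]
[-1, 0.005, 0.033, 0.007, -0.094, 0.0, -0.0]
[-1, 0.005, 0.032, 0.01, -0.094, 0.0, -0.0]
[-1, 0.005, 0.031, 0.013, -0.094, 0.0, -0.0]
[-1, 0.005, 0.03, 0.016, -0.094, 0.0, -0.0]
[-1, 0.005, 0.028, 0.018, -0.094, 0.0, -0.0]
```

Call:
jog_arm(steps=[[[-1,0.005,0.03,-0.015,-0.094,0,0],[-1,0.005,0.031,-0.012,-0.094,0,0],[-1,0.005,0.032,-0.009,-0.094,0,0],[-1,0.005,0.033,-0.006,-0.094,0,0],[-1,0.005,0.034,-0.003,-0.094,0,0],[-1,0.005,0.034,0,-0.094,0,0],[-1,0.005,0.034,0.003,-0.094,0,0],[-1,0.005,0.033,0.007,-0.094,0,0]]])

```text
t: 2.0
eef_pos: [0.4065, -0.4124, 0.1814]
eef_rot: [[-0.001, 0.439, 0.899], [-0.005, 0.899, -0.439], [-1.0, -0.005, 0.001]]
ft_force: [0.5, -0.1, 0.1]
opening: 0.0869
```

```bash
python3 -c "
from h import *
plan([.5,-.317,.16],Rgoal(84.7),5)"
```

```text
t 2.0 pos [ 0.4065 -0.4124  0.1814] ang 20.7 d [ 0.0935  0.0954 -0.0214]
[-1, 0.004, 0.025, 0.008, -0.072, 0.0, 0.001]
[-1, 0.004, 0.025, 0.01, -0.072, 0.0, 0.001]
[-1, 0.004, 0.024, 0.012, -0.072, 0.0, 0.001]
[-1, 0.004, 0.023, 0.014, -0.072, 0.0, 0.001]
[-1, 0.004, 0.022, 0.015, -0.072, 0.0, 0.001]
```

Call:
jog_arm(steps=[[[-1,0.004,0.025,0.008,-0.072,0,0.001],[-1,0.004,0.025,0.01,-0.072,0,0.001],[-1,0.004,0.024,0.012,-0.072,0,0.001],[-1,0.004,0.023,0.014,-0.072,0,0.001],[-1,0.004,0.022,0.015,-0.072,0,0.001],[-1,0,0,0,0,0,0],[-1,0,0,0,0,0,0]]])

```text
t: 2.7
eef_pos: [0.5088, -0.3039, 0.159]
eef_rot: [[0.001, 0.057, 0.998], [0.002, 0.998, -0.057], [-1.0, 0.002, 0.001]]
ft_force: [-0.4, -0.5, 0.0]
opening: 0.0872
```

Run:
```python
from h import *
plan([.5,-.317,.16],Rgoal(84.7),1)
s=env.get_state();f=env.grab_frame("wrist");cv2.imwrite("pics/w1.png",f["pixels"]);print(np.round(f["T_tool_cam"],3),f["cx"],f["cy"])
for t in ["scoop_grip","scoop_lip","clip_wide_mid","clip_narrow_mid"]:
  for d in env.spot_point(t,f)[:2]: print(t,round(d["score"],2),np.round(d["point"],4))
```

```text
t 2.7 pos [ 0.5088 -0.3039  0.159 ] ang 2.0 d [-0.0088 -0.0131  0.001 ]
[-1, -0.001, -0.014, -0.008, 0.035, 0.001, -0.002]
[[-0.001 -0.264  0.964 -0.162]
 [ 0.002 -0.964 -0.264  0.072]
 [ 1.     0.001  0.002 -0.   ]
 [ 0.     0.     0.     1.   ]] 257.58747237669905 191.9154165059443
scoop_grip 0.71 [ 0.4992 -0.3142  0.0667]
scoop_lip 0.7 [ 0.5094 -0.2044  0.0026]
clip_wide_mid 0.81 [ 0.4932 -0.2337  0.0081]
clip_narrow_mid 0.93 [ 0.617  -0.2746 -0.0007]
clip_narrow_mid 0.9 [ 0.7252 -0.282   0.0127]
```

View pics/w1.png

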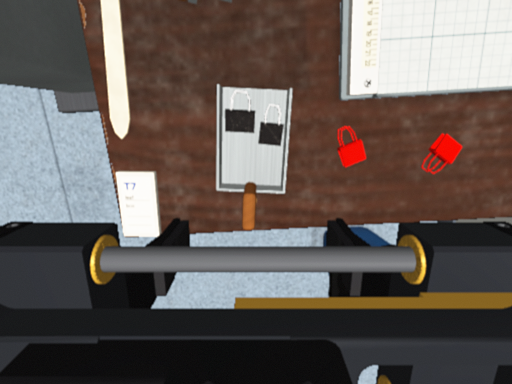

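The crop shows the two black clips at (240,120) and (270,132) and the handle at (250,205), so this is the right scoop. I'll centre and descend.

Call:
jog_arm(steps=[[[-1,0.0,-0.011,-0.009,0.035,0.001,-0.002],[-1,0,0,0,0,0,0],[-1,0,0,0,0,0,0]]])

```text
t: 3.25
eef_pos: [0.4959, -0.3188, 0.1598]
eef_rot: [[0.0, 0.103, 0.995], [-0.002, 0.995, -0.103], [-1.0, -0.002, 0.0]]
ft_force: [-0.4, -0.5, 0.1]
opening: 0.0872
```

Run:
```python
from h import *
plan([.4995,-.315,.051],Rgoal(84.6),6)
```

```text
t 3.25 pos [ 0.4959 -0.3188  0.1598] ang 0.5 d [ 0.0036  0.0038 -0.1088]
[-1, 0.018, 0.001, 0.001, -0.001, 0.0, 0.0]
[-1, 0.018, 0.001, 0.001, -0.001, 0.0, 0.0]
[-1, 0.018, 0.001, 0.001, -0.001, 0.0, 0.0]
[-1, 0.018, 0.001, 0.001, -0.001, 0.0, 0.0]
[-1, 0.018, 0.001, 0.001, -0.001, 0.0, 0.0]
[-1, 0.018, 0.001, 0.001, -0.001, 0.0, 0.0]
```

Call:
jog_arm(steps=[[[-1,0.018,0.001,0.001,0,0,0],[-1,0.018,0.001,0.001,0,0,0],[-1,0.018,0.001,0.001,0,0,0],[-1,0.018,0,0,0,0,0],[-1,0.015,0,0,0,0,0],[-1,0.006,0,0,0,0,0],[-1,0,0,0,0,0,0]]])

```text
t: 3.95
eef_pos: [0.4992, -0.3189, 0.0651]
eef_rot: [[0.003, 0.106, 0.994], [-0.004, 0.994, -0.106], [-1.0, -0.004, 0.003]]
ft_force: [0.0, -0.1, 0.7]
opening: 0.0869
```

Run:
```python
from h import *
plan([.4995,-.315,.051],Rgoal(84.6),2)
f=env.grab_frame("wrist");cv2.imwrite("pics/w2.png",f["pixels"])
for t in ["scoop_grip","scoop_lip"]:
  for d in env.spot_point(t,f)[:2]: print(t,round(d["score"],2),np.round(d["point"],4))
```

```text
t 3.95 pos [ 0.4992 -0.3189  0.0651] ang 0.8 d [ 0.0003  0.0039 -0.0141]
[-1, 0.007, 0.002, -0.0, -0.006, 0.002, 0.002]
[-1, 0.007, 0.002, -0.0, -0.006, 0.002, 0.002]
scoop_grip 0.77 [ 0.5013 -0.3134  0.0683]
scoop_lip 0.73 [ 0.5011 -0.3121  0.0655]
scoop_lip 0.6 [ 0.5104 -0.2025  0.0026]
```

View pics/w2.png

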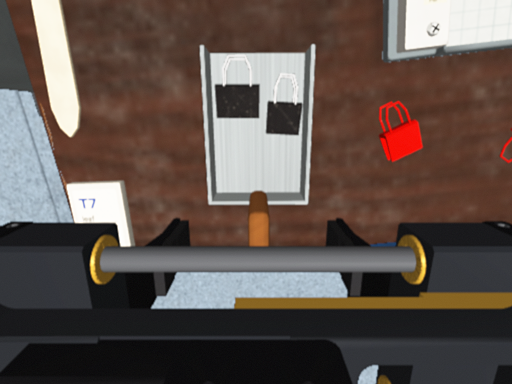

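The handle, at (259,220), is centred between the fingers. I'll go down the last 14 mm and close.

Call:
jog_arm(steps=[[[-1,0.008,0.003,0.001,-0.006,0.002,0.002],[-1,0.007,0.001,0.0,0,0,0],[-1,0,0,0,0,0,0],[1,0,0,0,0,0,0],[1,0,0,0,0,0,0],[1,0,0,0,0,0,0],[1,0,0,0,0,0,0],[1,0,0,0,0,0,0]]], squeeze=35)

```text
t: 4.9
eef_pos: [0.503, -0.3158, 0.0525]
eef_rot: [[0.006, 0.1, 0.995], [-0.005, 0.995, -0.1], [-1.0, -0.004, 0.006]]
ft_force: [0.2, -0.7, -0.2]
opening: 0.0548
```

Call:
jog_arm(steps=[[[1,0,0,0,0,0,0],[1,0,0,0,0,0,0],[1,0,0,0,0,0,0],[1,0,0,0,0,0,0]]])

```text
t: 5.3
eef_pos: [0.503, -0.316, 0.0528]
eef_rot: [[0.006, 0.1, 0.995], [-0.005, 0.995, -0.1], [-1.0, -0.005, 0.007]]
ft_force: [0.4, -0.1, -0.5]
opening: 0.0228
```

Run:
```python
from h import *
plan([.4995,-.315,.21],Rgoal(84.6),8,1)
f=env.grab_frame("wrist");cv2.imwrite("pics/w3.png",f["pixels"])
for t in ["scoop_grip","scoop_lip"]:
  for d in env.spot_point(t,f)[:2]: print(t,round(d["score"],2),np.round(d["point"],4))
```

```text
t 5.3 pos [ 0.503  -0.316   0.0528] ang 0.6 d [-0.0035  0.001   0.1572]
[1, -0.02, -0.0, -0.0, -0.001, 0.001, 0.001]
[1, -0.02, -0.0, -0.0, -0.001, 0.001, 0.001]
[1, -0.02, 0.0, -0.0, -0.001, 0.001, 0.001]
[1, -0.02, 0.0, -0.0, -0.001, 0.001, 0.001]
[1, -0.02, 0.0, -0.0, -0.001, 0.001, 0.001]
[1, -0.02, 0.0, -0.0, -0.001, 0.001, 0.001]
[1, -0.02, 0.0, -0.0, -0.001, 0.001, 0.001]
[1, -0.02, 0.0, -0.0, -0.001, 0.001, 0.001]
scoop_grip 0.55 [ 0.5    -0.3161  0.0651]
scoop_lip 0.56 [ 0.51   -0.2017  0.0011]
```

View pics/w3.png

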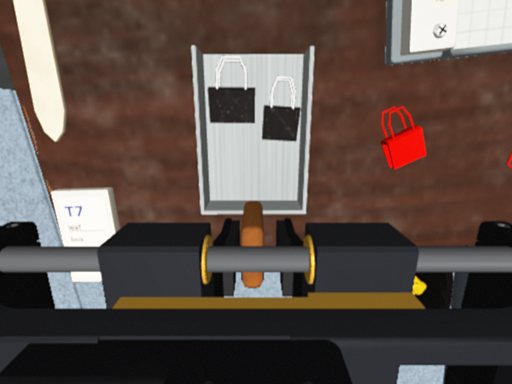

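Call:
jog_arm(steps=[[[1,0,0,-0.002,0,0,0],[1,0,0,0,0,0,0],[1,0,0,0,0,0,0],[1,0,0,0,0,0,0]]])

```text
t: 5.85
eef_pos: [0.5009, -0.3158, 0.0528]
eef_rot: [[0.006, 0.1, 0.995], [-0.005, 0.995, -0.1], [-1.0, -0.005, 0.007]]
ft_force: [-0.2, 0.4, 0.7]
opening: 0.0114
```

Call:
jog_arm(steps=[[[1,-0.005,0,0,0,0,0],[1,-0.01,0,0,0,0,0],[1,-0.015,0,0,0,0,0],[1,0,0,0,0,0,0]]])

```text
t: 6.25
eef_pos: [0.5003, -0.3154, 0.085]
eef_rot: [[0.005, 0.1, 0.995], [-0.005, 0.995, -0.1], [-1.0, -0.004, 0.006]]
ft_force: [0.6, 0.4, -1.5]
opening: 0.0115
```

Run:
```python
from h import *
plan([.4995,-.315,.21],Rgoal(84.6),8,1)
a=env.grab_frame("wrist");f=env.grab_frame("side");cv2.imwrite("pics/c4.png",cv2.hconcat([cv2.resize(a["pixels"],None,fx=.75,fy=.75),cv2.resize(f["pixels"][180:324,140:332],None,fx=2,fy=2)]))
for f in (a,f):
 for t in ["scoop_grip","scoop_lip"]:
  for d in env.spot_point(t,f)[:2]: print(t,round(d["score"],2),np.round(d["point"],4))
```

```text
t 6.25 pos [ 0.5003 -0.3154  0.085 ] ang 0.5 d [-0.0008  0.0004  0.125 ]
[1, -0.016, -0.0, -0.0, -0.001, 0.001, 0.001]
[1, -0.016, -0.0, -0.0, -0.001, 0.001, 0.001]
[1, -0.016, -0.0, -0.0, -0.001, 0.001, 0.001]
[1, -0.016, -0.0, -0.0, -0.001, 0.001, 0.001]
[1, -0.016, 0.0, -0.0, -0.001, 0.001, 0.001]
[1, -0.016, 0.0, -0.0, -0.001, 0.001, 0.001]
[1, -0.016, 0.0, -0.0, -0.001, 0.001, 0.001]
[1, -0.016, 0.0, -0.0, -0.001, 0.001, 0.001]
scoop_grip 0.78 [ 0.5017 -0.3139  0.0985]
scoop_lip 0.97 [ 0.5107 -0.2034  0.0336]
scoop_grip 0.59 [ 0.4998 -0.3139  0.0999]
scoop_lip 0.95 [ 0.5129 -0.2017  0.034 ]
```

View pics/c4.png

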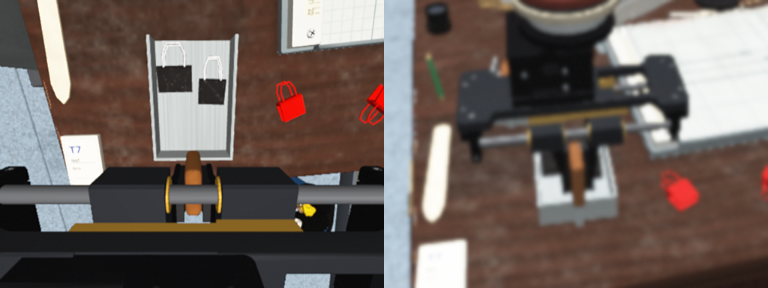

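Call:
jog_arm(steps=[[[1,-0.01,0,0,0,0,0],[1,-0.018,0,0,0,0,0],[1,-0.02,0,0,0,0,0],[1,-0.02,0,0,0,0,0],[1,-0.02,0,0,0,0,0],[1,-0.015,0,0,0,0,0],[1,-0.008,0,0,0,0,0],[1,0,0,0,0,0,0]]], squeeze=50)

```text
t: 7.35
eef_pos: [0.4977, -0.3133, 0.1986]
eef_rot: [[-0.001, 0.099, 0.995], [-0.0, 0.995, -0.099], [-1.0, -0.0, -0.001]]
ft_force: [-0.2, 0.5, -1.5]
opening: 0.0115
```

Run:
```python
from h import *
plan([.435,.03,.205],Rgoal(60),17,1)
```

```text
t 7.35 pos [ 0.4977 -0.3133  0.1986] ang 24.3 d [-0.0627  0.3433  0.0064]
[1, -0.0, 0.02, -0.006, 0.025, -0.0, 0.0]
[1, -0.0, 0.02, -0.006, 0.025, -0.0, 0.0]
[1, -0.0, 0.019, -0.007, 0.025, -0.0, 0.0]
[1, -0.0, 0.019, -0.007, 0.025, -0.0, 0.0]
[1, -0.0, 0.019, -0.008, 0.025, -0.0, 0.0]
[1, -0.0, 0.019, -0.008, 0.025, -0.0, 0.0]
[1, -0.0, 0.019, -0.009, 0.025, -0.0, 0.0]
[1, -0.0, 0.018, -0.009, 0.025, -0.0, 0.0]
[1, -0.0, 0.018, -0.009, 0.025, -0.0, 0.0]
[1, -0.0, 0.018, -0.01, 0.025, -0.0, 0.0]
[1, -0.0, 0.018, -0.01, 0.025, -0.0, 0.0]
[1, -0.0, 0.017, -0.011, 0.025, -0.0, 0.0]
[1, -0.0, 0.017, -0.011, 0.025, -0.0, 0.0]
[1, -0.0, 0.017, -0.012, 0.025, -0.0, 0.0]
[1, -0.0, 0.017, -0.012, 0.025, -0.0, 0.0]
[1, -0.0, 0.016, -0.012, 0.025, -0.0, 0.0]
[1, -0.0, 0.016, -0.013, 0.025, -0.0, 0.0]
```

Call:
jog_arm(steps=[[[1,0,0.01,-0.003,0.015,0,0],[1,0,0.018,-0.006,0.025,0,0],[1,0,0.02,-0.007,0.025,0,0],[1,0,0.02,-0.007,0.025,0,0],[1,0,0.02,-0.008,0.025,0,0],[1,0,0.02,-0.008,0.025,0,0],[1,0,0.02,-0.009,0.025,0,0],[1,0,0.02,-0.009,0.025,0,0]]])

```text
t: 8.15
eef_pos: [0.4631, -0.1479, 0.1908]
eef_rot: [[-0.012, 0.3, 0.954], [0.005, 0.954, -0.3], [-1.0, 0.001, -0.013]]
ft_force: [-0.0, 0.3, -1.6]
opening: 0.0117
```

Run:
```python
from h import *
plan([.435,.03,.205],Rgoal(60),8,1)
```

```text
t 8.15 pos [ 0.4631 -0.1479  0.1908] ang 12.6 d [-0.0281  0.1779  0.0142]
[1, -0.002, 0.02, -0.01, 0.027, -0.002, 0.0]
[1, -0.002, 0.02, -0.011, 0.027, -0.002, 0.0]
[1, -0.002, 0.02, -0.011, 0.027, -0.002, 0.0]
[1, -0.002, 0.019, -0.012, 0.027, -0.002, 0.0]
[1, -0.002, 0.019, -0.012, 0.027, -0.002, 0.0]
[1, -0.002, 0.019, -0.013, 0.027, -0.002, 0.0]
[1, -0.002, 0.018, -0.013, 0.027, -0.002, 0.0]
[1, -0.002, 0.018, -0.014, 0.027, -0.002, 0.0]
```

Call:
jog_arm(steps=[[[1,-0.002,0.02,-0.01,0.027,-0.002,0],[1,-0.002,0.02,-0.011,0.027,-0.002,0],[1,-0.002,0.02,-0.011,0.027,-0.002,0],[1,-0.002,0.019,-0.012,0.027,-0.002,0],[1,-0.002,0.017,-0.012,0.027,-0.002,0],[1,-0.002,0.012,-0.009,0.027,-0.002,0],[1,-0.001,0.007,-0.005,0.015,-0.001,0],[1,0,0,0,0,0,0]]])

```text
t: 8.95
eef_pos: [0.4303, -0.0007, 0.1969]
eef_rot: [[-0.013, 0.468, 0.884], [0.001, 0.884, -0.468], [-1.0, -0.005, -0.012]]
ft_force: [0.1, 0.1, -1.5]
opening: 0.0115
```

Run:
```python
from h import *
plan([.435,.03,.205],Rgoal(60),2,1)
print(env.get_state()["joint_positions"])
a=env.grab_frame("wrist");f=env.grab_frame("side");g=env.grab_frame("scene")
cv2.imwrite("pics/w5.png",a["pixels"])
cv2.imwrite("pics/c5.png",cv2.hconcat([cv2.resize(g["pixels"][100:300,90:280],None,fx=2,fy=2),cv2.resize(f["pixels"][100:300,120:310],None,fx=2,fy=2)]))
for f in (a,f,g):
 for t in ["scoop_grip","scoop_lip","hopper_slot"]:
  for d in env.spot_point(t,f)[:2]: print(t,round(d["score"],2),np.round(d["point"],4))
```

```text
t 8.95 pos [ 0.4303 -0.0007  0.1969] ang 2.2 d [0.0047 0.0307 0.0081]
[1, -0.004, 0.015, -0.005, 0.018, -0.006, 0.003]
[1, -0.004, 0.015, -0.005, 0.018, -0.006, 0.003]
[ 0.50368047 -0.07147736 -0.56839476  1.96549715 -0.04276128  1.24965519
 -0.53684274]
scoop_grip 0.78 [4.338e-01 3.000e-04 2.121e-01]
scoop_lip 0.61 [0.4812 0.0986 0.1432]
hopper_slot 0.93 [0.4927 0.1689 0.0389]
scoop_grip 0.86 [ 0.4344 -0.0009  0.2142]
scoop_lip 0.63 [0.4838 0.0992 0.1471]
hopper_slot 0.6 [0.4955 0.1675 0.0389]
scoop_lip 0.65 [0.4804 0.1009 0.1458]
hopper_slot 0.58 [0.496  0.1652 0.0392]
```

View pics/w5.png

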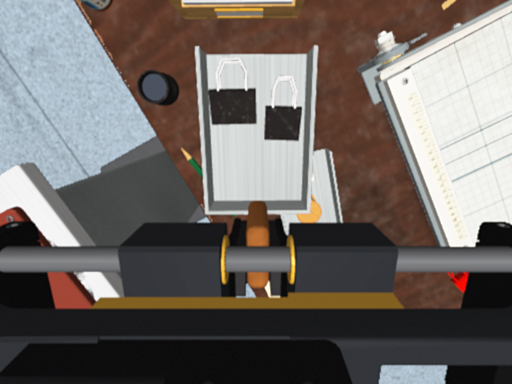

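View pics/c5.png

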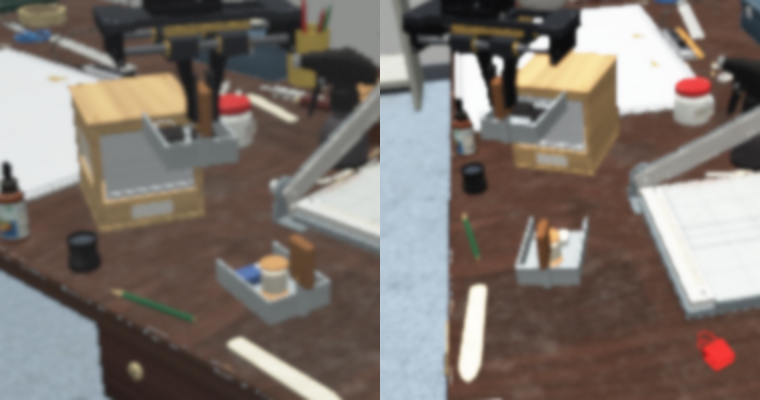

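Run:
```python
import cv2
a=cv2.imread('pics/w5.png')[0:40,160:320]
cv2.imwrite('pics/c6.png',cv2.resize(a,None,fx=5,fy=5,interpolation=cv2.INTER_CUBIC))
```

```text
(no output)
```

View pics/c6.png

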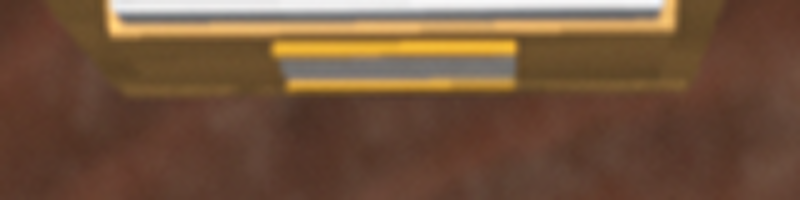

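Run:
```python
from h import *
s=env.get_state(); f=env.grab_frame("wrist")
T=np.eye(4);T[:3,:3]=s["eef_rot"];T[:3,3]=s["eef_pos"];W=T@f["T_tool_cam"]
fl=192/np.tan(np.radians(f["fov_y"])/2)
def wp(u,v,z):
    d=W[:3,:3]@[(u-f["cx"])/fl,(v-f["cy"])/fl,1]; return W[:3,3]+d*(z-W[2,3])/d[2]
for z,p,q in [(.04,(182.4,7.6),(294.4,6.4)),(0,(185,19),(297.6,17.6))]:
    a,b=wp(*p,z),wp(*q,z); d=b-a; print(a.round(4),b.round(4),((a+b)/2).round(4),np.linalg.norm(d).round(4),np.degrees(np.arctan2(d[0],-d[1])).round(1))
```

```text
[0.4459 0.1909 0.04  ] [0.5466 0.1382 0.04  ] [0.4962 0.1646 0.04  ] 0.1137 62.4
[0.4397 0.1961 0.    ] [0.5549 0.1361 0.    ] [0.4973 0.1661 0.    ] 0.1299 62.5
```

Run:
```python
from h import *
s=env.get_state()
plan([.4347,.0468,.150],Rgoal(62.4),5,1)
print();s=dict(s);s["eef_pos"]=np.array([.4347,.0468,.150]);s["eef_rot"]=Rgoal(62.4)
plan([.437,.051,.111],Rgoal(62.4),3,1,s)
```

```text
t 9.6 pos [ 0.4314 -0.0025  0.1976] ang 0.8 d [ 0.0033  0.0493 -0.0476]
[1, 0.01, 0.009, -0.004, -0.001, -0.002, 0.001]
[1, 0.01, 0.009, -0.004, -0.001, -0.002, 0.001]
[1, 0.01, 0.009, -0.004, -0.001, -0.002, 0.001]
[1, 0.01, 0.009, -0.004, -0.001, -0.002, 0.001]
[1, 0.01, 0.009, -0.004, -0.001, -0.002, 0.001]

t 9.6 pos [0.4347 0.0468 0.15  ] ang 0.0 d [ 0.0023  0.0042 -0.039 ]
[1, 0.013, 0.002, 0.0, 0.0, 0.0, 0.0]
[1, 0.013, 0.002, 0.0, 0.0, 0.0, 0.0]
[1, 0.013, 0.002, 0.0, 0.0, 0.0, 0.0]
```

Call:
jog_arm(steps=[[[1,0.01,0.009,-0.004,-0.001,-0.002,0.001],[1,0.01,0.009,-0.004,-0.001,-0.002,0.001],[1,0.01,0.009,-0.004,-0.001,-0.002,0.001],[1,0.01,0.009,-0.004,-0.001,-0.002,0.001],[1,0.012,0.008,-0.003,-0.001,-0.002,0.001],[1,0.012,0,0,0,0,0],[1,0.008,0,0,0,0,0],[1,0,0,0,0,0,0]]])

```text
t: 10.4
eef_pos: [0.4331, 0.052, 0.1177]
eef_rot: [[-0.003, 0.462, 0.887], [0.002, 0.887, -0.462], [-1.0, 0.001, -0.003]]
ft_force: [0.3, -0.6, -1.8]
opening: 0.0118
```

Run:
```python
from h import *
plan([.437,.051,.111],Rgoal(62.4),2,1)
print(np.round(env.get_state()["joint_positions"],2))
```

```text
t 10.4 pos [0.4331 0.052  0.1177] ang 0.2 d [ 0.0039 -0.001  -0.0067]
[1, 0.003, 0.0, 0.002, 0.001, -0.002, -0.0]
[1, 0.003, 0.0, 0.002, 0.001, -0.002, -0.0]
[ 0.43  0.02 -0.65  2.06  0.01  1.07 -0.7 ]
```

Call:
jog_arm(steps=[[[1,0.004,0,0.002,0,0,0],[1,0.003,0.005,0.002,0,0,0],[1,0,0.01,0,0,0,0],[1,0,0.012,0,0,0,0],[1,0,0.012,0,0,0,0],[1,0,0.01,0,0,0,0],[1,0,0.005,0,0,0,0],[1,0,0,0,0,0,0]]])

```text
t: 11.2
eef_pos: [0.4658, 0.1008, 0.1115]
eef_rot: [[-0.0, 0.465, 0.885], [0.003, 0.885, -0.465], [-1.0, 0.002, -0.001]]
ft_force: [-0.4, -1.4, -3.2]
opening: 0.0116
```

Run:
```python
from h import *
plan([.4624,.0999,.111],Rgoal(62.4),2,1)
S=np.array([.4967,.1655,.04]);R=Rgoal(62.4)
s=env.get_state(); L=s["eef_pos"]+s["eef_rot"]@[.053,.114,0]-S; print("lip d,lat,z",L@R[:,1],L@R[:,2],L[2], s["ft_force"])
a=env.grab_frame("wrist");f=env.grab_frame("side");g=env.grab_frame("scene")
cv2.imwrite("pics/c7.png",cv2.hconcat([cv2.resize(a["pixels"],None,fx=.6,fy=.6)[:200],cv2.resize(g["pixels"][100:233,90:250],None,fx=1.504,fy=1.504)[:200],cv2.resize(f["pixels"][100:233,120:280],None,fx=1.504,fy=1.504)[:200]]))
```

```text
t 11.2 pos [0.4658 0.1008 0.1115] ang 0.2 d [-0.0034 -0.0009 -0.0005]
[1, 0.0, -0.001, -0.001, -0.001, -0.001, -0.001]
[1, 0.0, -0.001, -0.001, -0.001, -0.001, -0.001]
lip d,lat,z 0.04242407867820613 0.002732902851171018 0.01877359309834347 [-0.41633057 -1.41276707 -3.22734078]
```

View pics/c7.png

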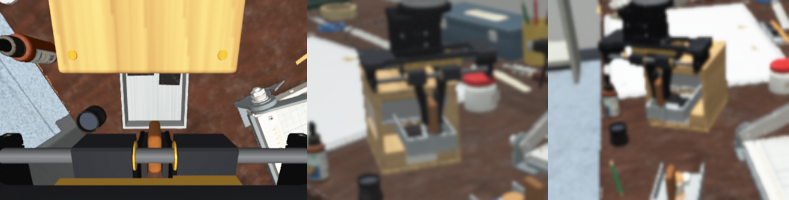

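Lip is 42 mm past the face, centred within 3 mm, and the flap rests on the scoop. My geometry check says tipping fully at this depth would bring the handle onto the hopper's front edge. So I'll tip to about 39° with the lip retreating to about 30 mm deep and 13 mm above the sill.

```bash
cat >> h.py <<'E'
S=np.array([.4967,.1655,.04]);HD=62.4;OFF=np.array([.053,.114,0])
def lipstate():
    s=env.get_state();R=Rgoal(HD);Q=np.array(s["eef_rot"]);L=s["eef_pos"]+Q@OFF-S
    return L@R[:,1],L@R[:,2],L[2],np.degrees(np.arcsin(-Q[2,1]))
def tcp_for(d,z,tip):
    R=Rgoal(HD,tip); return S+Rgoal(HD)[:,1]*d+[0,0,z]-R@OFF,R
def lplan(d,z,tip,n,jaw=1):
    s=env.get_state(); print("t",s["t"],"lip",np.round(lipstate(),4),"F",np.round(s["ft_force"],1),"q",np.round(s["joint_positions"],2))
    d0,_,z0,t0=lipstate();P=np.array(s["eef_pos"]);Q=np.array(s["eef_rot"])
    for i in range(n):
        a=(i+1)/n; P2,Q2=tcp_for(d0+(d-d0)*a,z0+(z-z0)*a,t0+(tip-t0)*a)
        print([jaw]+(Q.T@(P2-P)).round(3).tolist()+Ro.from_matrix(Q.T@Q2).as_rotvec().round(3).tolist());P,Q=P2,Q2
E
python3 -c "
from h import *
lplan(.031,.014,39,12)"
```

```text
t 11.35 lip [ 0.0411  0.0029  0.0185 -0.0706] F [-0.  -0.3 -2.2] q [ 0.35  0.13 -0.69  1.98  0.09  1.06 -0.86]
[1, -0.006, 0.002, -0.003, -0.003, -0.002, -0.057]
[1, -0.006, 0.002, -0.0, 0.0, 0.0, -0.057]
[1, -0.006, 0.002, 0.0, 0.0, 0.0, -0.057]
[1, -0.006, 0.002, 0.0, -0.0, -0.0, -0.057]
[1, -0.006, 0.002, -0.0, -0.0, 0.0, -0.057]
[1, -0.006, 0.002, 0.0, 0.0, -0.0, -0.057]
[1, -0.006, 0.003, 0.0, -0.0, -0.0, -0.057]
[1, -0.006, 0.003, 0.0, 0.0, 0.0, -0.057]
[1, -0.006, 0.003, 0.0, -0.0, 0.0, -0.057]
[1, -0.006, 0.003, -0.0, 0.0, 0.0, -0.057]
[1, -0.006, 0.003, -0.0, 0.0, -0.0, -0.057]
[1, -0.006, 0.003, 0.0, -0.0, -0.0, -0.057]
```

Call:
jog_arm(steps=[[[1,-0.006,0.002,-0.002,-0.003,-0.002,-0.057],[1,-0.006,0.002,0,0,0,-0.057],[1,-0.006,0.002,0,0,0,-0.057],[1,-0.006,0.002,0,0,0,-0.057],[1,0,0,0,0,0,0]]])

```text
t: 11.85
eef_pos: [0.4674, 0.1051, 0.1354]
eef_rot: [[-0.108, 0.457, 0.883], [-0.209, 0.858, -0.469], [-0.972, -0.235, 0.002]]
ft_force: [-1.0, -0.6, -2.3]
opening: 0.0119
```

```bash
python3 -c "
from h import *
lplan(.031,.014,39,8)"
```

```text
t 11.85 lip [3.13000e-02 2.90000e-03 1.70000e-02 1.36115e+01] F [-1.  -0.6 -2.3] q [ 0.19  0.26 -0.7   1.83  0.3   1.33 -1.11]
[1, -0.006, 0.003, -0.002, -0.007, 0.0, -0.055]
[1, -0.006, 0.003, -0.0, 0.0, 0.0, -0.055]
[1, -0.006, 0.003, -0.0, 0.0, -0.0, -0.055]
[1, -0.006, 0.003, 0.0, 0.0, 0.0, -0.055]
[1, -0.006, 0.003, -0.0, -0.0, 0.0, -0.055]
[1, -0.006, 0.003, 0.0, -0.0, 0.0, -0.055]
[1, -0.006, 0.003, -0.0, -0.0, -0.0, -0.055]
[1, -0.006, 0.003, 0.0, -0.0, 0.0, -0.055]
```

Call:
jog_arm(steps=[[[1,-0.006,0.004,-0.002,-0.006,0,-0.055],[1,-0.006,0.004,0,0,0,-0.055],[1,-0.006,0.005,0,0,0,-0.055],[1,0,0,0,0,0,0]]])

```text
t: 12.25
eef_pos: [0.4733, 0.1187, 0.1481]
eef_rot: [[-0.185, 0.43, 0.884], [-0.347, 0.813, -0.468], [-0.919, -0.393, -0.001]]
ft_force: [-0.5, -0.5, -1.9]
opening: 0.0117
```

```bash
python3 -c "
from h import *
lplan(.031,.014,39,5)"
```

```text
t 12.25 lip [3.17000e-02 1.30000e-03 1.45000e-02 2.31486e+01] F [-0.5 -0.5 -1.9] q [ 0.06  0.38 -0.69  1.7   0.41  1.53 -1.22]
[1, -0.006, 0.003, -0.001, -0.004, -0.003, -0.055]
[1, -0.006, 0.003, -0.0, 0.0, -0.0, -0.055]
[1, -0.006, 0.003, 0.0, -0.0, 0.0, -0.055]
[1, -0.006, 0.003, 0.0, 0.0, -0.0, -0.055]
[1, -0.006, 0.003, -0.0, 0.0, 0.0, -0.055]
```

Call:
jog_arm(steps=[[[1,-0.006,0.004,-0.001,-0.004,-0.003,-0.055],[1,-0.006,0.004,0,0,0,-0.055],[1,-0.007,0.004,0,0,0,-0.055],[1,0,0,0,0,0,0]]])

```text
t: 12.65
eef_pos: [0.481, 0.132, 0.159]
eef_rot: [[-0.253, 0.393, 0.884], [-0.473, 0.747, -0.467], [-0.844, -0.537, -0.003]]
ft_force: [-0.8, 0.0, -2.6]
opening: 0.012
```

Run:
```python
from h import *
lplan(.031,.014,39,2)
a=env.grab_frame("wrist");f=env.grab_frame("side");g=env.grab_frame("scene")
cv2.imwrite("pics/c8.png",cv2.hconcat([cv2.resize(a["pixels"],None,fx=.6,fy=.6)[:200],cv2.resize(g["pixels"][100:233,90:250],None,fx=1.504,fy=1.504)[:200],cv2.resize(f["pixels"][100:233,120:280],None,fx=1.504,fy=1.504)[:200]]))
```

```text
t 12.65 lip [3.08000e-02 1.70000e-03 1.31000e-02 3.24589e+01] F [-0.8  0.  -2.6] q [-0.07  0.51 -0.66  1.57  0.48  1.72 -1.3 ]
[1, -0.007, 0.003, -0.002, -0.002, -0.005, -0.057]
[1, -0.007, 0.003, 0.0, -0.0, -0.0, -0.057]
```

View pics/c8.png

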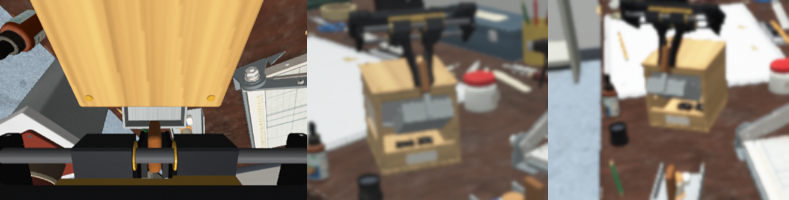

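Call:
jog_arm(steps=[[[1,-0.007,0.004,-0.001,-0.002,-0.005,-0.057],[1,-0.007,0.004,0,0,0,-0.057],[1,0,0,0,0,0,0],[1,0,0,0,0,0,0],[1,0,0,0,0,0,0],[1,0,0,0,0,0,0]]])

```text
t: 13.4
eef_pos: [0.4873, 0.1375, 0.169]
eef_rot: [[-0.29, 0.373, 0.881], [-0.551, 0.688, -0.472], [-0.782, -0.623, 0.006]]
ft_force: [-0.2, 0.1, -2.1]
opening: 0.0113
```

Run:
```python
from h import *
lplan(.031,.014,39,1)
f=env.grab_frame("side");g=env.grab_frame("scene")
for q in (f,g):
 for t in ["clip_wide_mid","clip_narrow_mid"]:
  for d in env.spot_point(t,q)[:4]:
    v=np.array(d["point"])-S;R=Rgoal(HD); print(t,round(d["score"],2),np.round(d["point"],3),"hop",np.round([v@R[:,1],-v@R[:,2],v[2]],3))
cv2.imwrite("pics/c9.png",cv2.hconcat([cv2.resize(g["pixels"][130:220,115:215],None,fx=4,fy=4,interpolation=2),cv2.resize(f["pixels"][110:200,160:260],None,fx=4,fy=4,interpolation=2)]))
```

```text
t 13.4 lip [2.70000e-02 5.90000e-03 1.65000e-02 3.85211e+01] F [-0.2  0.1 -2.1] q [-0.14  0.58 -0.64  1.49  0.52  1.84 -1.33]
[1, -0.001, 0.005, -0.005, -0.012, -0.002, -0.008]
clip_wide_mid 0.47 [0.519 0.241 0.014] hop [ 0.077  0.016 -0.026]
clip_narrow_mid 0.62 [ 0.723 -0.275  0.008] hop [-0.285 -0.405 -0.032]
clip_narrow_mid 0.55 [ 0.616 -0.28   0.004] hop [-0.339 -0.312 -0.036]
clip_narrow_mid 0.51 [0.555 0.231 0.018] hop [ 0.085 -0.021 -0.022]
clip_wide_mid 0.6 [0.521 0.238 0.018] hop [ 0.076  0.013 -0.022]
clip_narrow_mid 0.65 [ 0.722 -0.277  0.005] hop [-0.288 -0.405 -0.035]
clip_narrow_mid 0.43 [ 0.615 -0.282  0.006] hop [-0.341 -0.312 -0.034]
clip_narrow_mid 0.4 [0.553 0.23  0.013] hop [ 0.083 -0.019 -0.027]
```

View pics/c9.png

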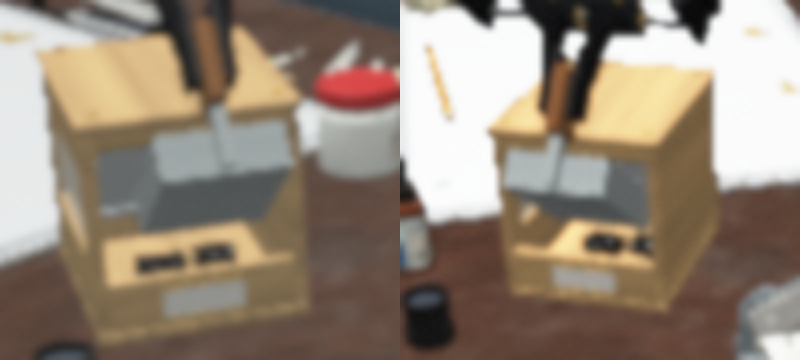

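Both black clips lie on the hopper floor, at about (160,262) and (213,254) in the left crop, with the flap still propped open. I'll level the scoop and draw it out.

```bash
python3 -c "
from h import *
lplan(.03,.018,5,8)"
```

```text
t 13.7 lip [2.75000e-02 5.50000e-03 1.62000e-02 3.85828e+01] F [-0.3  0.6 -2.5] q [-0.14  0.58 -0.64  1.49  0.53  1.84 -1.33]
[1, 0.008, -0.004, -0.004, -0.011, -0.001, 0.073]
[1, 0.008, -0.003, -0.0, 0.0, 0.0, 0.073]
[1, 0.008, -0.003, 0.0, 0.0, -0.0, 0.073]
[1, 0.008, -0.003, -0.0, -0.0, 0.0, 0.073]
[1, 0.008, -0.003, -0.0, 0.0, 0.0, 0.073]
[1, 0.008, -0.003, 0.0, 0.0, -0.0, 0.073]
[1, 0.008, -0.003, -0.0, -0.0, 0.0, 0.073]
[1, 0.008, -0.003, 0.0, -0.0, -0.0, 0.073]
```

Call:
jog_arm(steps=[[[1,0.008,-0.004,-0.004,-0.011,-0.001,0.073],[1,0.008,-0.003,0,0,0,0.073],[1,0.008,-0.003,0,0,0,0.073],[1,0.008,-0.003,0,0,0,0.073],[1,0,0,0,0,0,0]]])

```text
t: 14.2
eef_pos: [0.4698, 0.1159, 0.1465]
eef_rot: [[-0.169, 0.429, 0.887], [-0.322, 0.827, -0.461], [-0.932, -0.364, -0.002]]
ft_force: [-0.2, -1.0, -1.9]
opening: 0.012
```

```bash
python3 -c "
from h import *
lplan(.025,.022,0,5)"
```

```text
t 14.2 lip [ 3.05000e-02 -1.30000e-03  1.57000e-02  2.13284e+01] F [-0.2 -1.  -1.9] q [ 0.09  0.36 -0.71  1.73  0.39  1.5  -1.2 ]
[1, 0.008, -0.005, 0.001, 0.003, -0.001, 0.074]
[1, 0.008, -0.005, -0.0, 0.0, -0.0, 0.074]
[1, 0.008, -0.005, 0.0, -0.0, 0.0, 0.074]
[1, 0.008, -0.005, -0.0, 0.0, -0.0, 0.074]
[1, 0.007, -0.005, -0.0, -0.0, 0.0, 0.074]
```

Call:
jog_arm(steps=[[[1,0.007,-0.004,0.001,0.003,-0.001,0.074],[1,0.007,-0.004,0,0,0,0.074],[1,0.007,-0.004,0,0,0,0.074],[1,0.007,-0.004,0,0,0,0.074],[1,0.006,-0.004,0,0,0,0.06],[1,0,0,0,0,0,0]]])

```text
t: 14.8
eef_pos: [0.4568, 0.0933, 0.1173]
eef_rot: [[-0.008, 0.459, 0.888], [-0.009, 0.888, -0.459], [-1.0, -0.012, -0.003]]
ft_force: [-1.1, -1.0, -2.8]
opening: 0.0117
```

```bash
python3 -c "
from h import *
lplan(-.02,.02,0,4)"
```

```text
t 14.8 lip [ 0.0309 -0.0026  0.0229  0.6789] F [-1.1 -1.  -2.8] q [ 0.39  0.11 -0.72  1.99  0.09  1.08 -0.85]
[1, 0.001, -0.013, 0.002, 0.005, -0.003, 0.003]
[1, 0.001, -0.013, 0.0, 0.0, -0.0, 0.003]
[1, 0.001, -0.013, -0.0, 0.0, 0.0, 0.003]
[1, 0.001, -0.013, 0.0, -0.0, -0.0, 0.003]
```

Call:
jog_arm(steps=[[[1,0.001,-0.013,0.002,0.005,-0.003,0.003],[1,0.001,-0.013,0,0,0,0.003],[1,0.001,-0.013,0,0,0,0.003],[1,0,-0.012,0,0,0,0.002],[1,-0.015,-0.006,0.003,0,0,0],[1,-0.02,-0.003,0.003,0,0,0],[1,-0.02,0,0,0,0,0],[1,-0.02,0,0,0,0,0]]])

```text
t: 15.6
eef_pos: [0.4354, 0.0433, 0.1933]
eef_rot: [[-0.021, 0.45, 0.893], [-0.01, 0.893, -0.451], [-1.0, -0.018, -0.014]]
ft_force: [0.4, 0.0, -1.8]
opening: 0.0113
```

```bash
python3 -c "
from h import *
s=env.get_state();print(np.round(lipstate(),4),s['ft_force'])
plan([.5,-.32,.205],Rgoal(84.6),15,1)"
```

```text
[-2.3700e-02 -1.0000e-04  9.8200e-02  1.0561e+00] [ 0.41694522  0.01871779 -1.8145539 ]
t 15.6 pos [0.4354 0.0433 0.1933] ang 21.4 d [ 0.0646 -0.3633  0.0117]
[1, -0.001, -0.02, 0.015, -0.025, -0.001, 0.001]
[1, -0.001, -0.02, 0.014, -0.025, -0.001, 0.001]
[1, -0.001, -0.02, 0.014, -0.025, -0.001, 0.001]
[1, -0.001, -0.021, 0.013, -0.025, -0.001, 0.001]
[1, -0.001, -0.021, 0.013, -0.025, -0.001, 0.001]
[1, -0.001, -0.021, 0.012, -0.025, -0.001, 0.001]
[1, -0.001, -0.022, 0.012, -0.025, -0.001, 0.001]
[1, -0.001, -0.022, 0.011, -0.025, -0.001, 0.001]
[1, -0.001, -0.022, 0.011, -0.025, -0.001, 0.001]
[1, -0.001, -0.022, 0.01, -0.025, -0.001, 0.001]
[1, -0.001, -0.023, 0.009, -0.025, -0.001, 0.001]
[1, -0.001, -0.023, 0.009, -0.025, -0.001, 0.001]
[1, -0.001, -0.023, 0.008, -0.025, -0.001, 0.001]
[1, -0.001, -0.023, 0.008, -0.025, -0.001, 0.001]
[1, -0.001, -0.024, 0.007, -0.025, -0.001, 0.001]
```

Call:
jog_arm(steps=[[[1,-0.001,-0.02,0.015,-0.025,-0.001,0.001],[1,-0.001,-0.02,0.014,-0.025,-0.001,0.001],[1,-0.001,-0.02,0.014,-0.025,-0.001,0.001],[1,-0.001,-0.021,0.013,-0.025,-0.001,0.001],[1,-0.001,-0.021,0.013,-0.025,-0.001,0.001],[1,-0.001,-0.021,0.012,-0.025,-0.001,0.001],[1,-0.001,-0.022,0.012,-0.025,-0.001,0.001],[1,-0.001,-0.022,0.011,-0.025,-0.001,0.001]]])

```text
t: 16.4
eef_pos: [0.4804, -0.1434, 0.2114]
eef_rot: [[-0.021, 0.233, 0.972], [-0.015, 0.972, -0.234], [-1.0, -0.02, -0.016]]
ft_force: [0.4, 0.6, -1.7]
opening: 0.012
```

```bash
python3 -c "
from h import *
plan([.5,-.32,.205],Rgoal(84.6),8,1)"
```

```text
t 16.4 pos [ 0.4804 -0.1434  0.2114] ang 8.2 d [ 0.0196 -0.1766 -0.0064]
[1, 0.001, -0.021, 0.008, -0.018, -0.002, 0.002]
[1, 0.001, -0.021, 0.007, -0.018, -0.002, 0.002]
[1, 0.001, -0.021, 0.007, -0.018, -0.002, 0.002]
[1, 0.001, -0.021, 0.006, -0.018, -0.002, 0.002]
[1, 0.001, -0.021, 0.006, -0.018, -0.002, 0.002]
[1, 0.001, -0.021, 0.006, -0.018, -0.002, 0.002]
[1, 0.001, -0.022, 0.005, -0.018, -0.002, 0.002]
[1, 0.001, -0.022, 0.005, -0.018, -0.002, 0.002]
```

Call:
jog_arm(steps=[[[1,0.001,-0.021,0.007,-0.017,-0.002,0.002],[1,0.001,-0.021,0.007,-0.017,-0.002,0.002],[1,0.001,-0.021,0.007,-0.017,-0.002,0.002],[1,0.001,-0.021,0.006,-0.017,-0.002,0.002],[1,0.001,-0.021,0.006,-0.017,-0.002,0.002],[1,0.001,-0.02,0.005,-0.015,-0.002,0.002],[1,0.005,-0.012,0.003,-0.01,-0.001,0.001],[1,0.005,0,0,0,0,0]]])

```text
t: 17.2
eef_pos: [0.5038, -0.2866, 0.1974]
eef_rot: [[-0.024, 0.111, 0.994], [-0.009, 0.994, -0.111], [-1.0, -0.012, -0.023]]
ft_force: [-0.3, 0.1, -2.6]
opening: 0.0119
```

Run:
```python
from h import *
plan([.5,-.315,.06],Rgoal(84.6),7,1)
f=env.grab_frame("wrist");g=env.grab_frame("scene");cv2.imwrite("pics/c10.png",cv2.hconcat([cv2.resize(f["pixels"],None,fx=.75,fy=.75),cv2.resize(g["pixels"],None,fx=.75,fy=.75)]))
for f in (f,g):
 for t in ["scoop_grip","scoop_lip"]:
  for d in env.spot_point(t,f)[:2]: print(t,round(d["score"],2),np.round(d["point"],4))
```

```text
t 17.2 pos [ 0.5038 -0.2866  0.1974] ang 1.8 d [-0.0038 -0.0284 -0.1374]
[1, 0.02, -0.004, 0.0, -0.002, -0.003, 0.002]
[1, 0.02, -0.004, 0.0, -0.002, -0.003, 0.002]
[1, 0.02, -0.004, 0.0, -0.002, -0.003, 0.002]
[1, 0.02, -0.004, 0.0, -0.002, -0.003, 0.002]
[1, 0.02, -0.004, 0.0, -0.002, -0.003, 0.002]
[1, 0.02, -0.004, -0.0, -0.002, -0.003, 0.002]
[1, 0.02, -0.004, -0.0, -0.002, -0.003, 0.002]
scoop_grip 0.61 [ 0.5034 -0.2839  0.2093]
scoop_lip 0.83 [ 0.5137 -0.1729  0.1459]
scoop_grip 0.83 [ 0.5033 -0.2849  0.2118]
scoop_lip 0.61 [ 0.5106 -0.1698  0.1434]
```

View pics/c10.png

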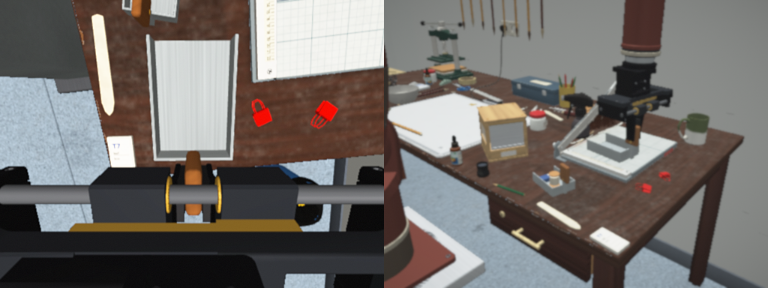

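The scoop is empty and the flap looks shut. I'll lower it to its original place, where contact comes at TCP z ≈ 0.053.

Call:
jog_arm(steps=[[[1,0.02,-0.004,0,-0.002,-0.003,0.002],[1,0.02,-0.004,0,-0.002,-0.003,0.002],[1,0.02,-0.004,0,-0.002,-0.003,0.002],[1,0.02,-0.004,0,-0.002,-0.003,0.002],[1,0.02,-0.004,0,-0.002,-0.003,0.002],[1,0.015,-0.004,0,-0.002,-0.003,0.002],[1,0.006,-0.002,0,0,0,0],[1,0,0,0,0,0,0]]])

```text
t: 18.3
eef_pos: [0.5018, -0.3085, 0.0788]
eef_rot: [[0.004, 0.093, 0.996], [-0.004, 0.996, -0.093], [-1.0, -0.003, 0.004]]
ft_force: [0.6, 0.9, -1.2]
opening: 0.0121
```

Run:
```python
from h import *
plan([.5,-.315,.055],Rgoal(84.6),2,1)
```

```text
t 18.3 pos [ 0.5018 -0.3085  0.0788] ang 0.3 d [-0.0018 -0.0065 -0.0238]
[1, 0.012, -0.003, -0.001, 0.001, 0.002, 0.002]
[1, 0.012, -0.003, -0.001, 0.001, 0.002, 0.002]
```

Call:
jog_arm(steps=[[[1,0.012,-0.003,0,0.001,0.002,0.002],[1,0.009,-0.001,0,0,0.001,0.001],[1,0.003,0,0,0,0,0],[1,0.002,0,0,0,0,0],[1,0,0,0,0,0,0]]])

```text
t: 18.8
eef_pos: [0.5032, -0.3126, 0.0531]
eef_rot: [[0.004, 0.093, 0.996], [-0.002, 0.996, -0.093], [-1.0, -0.001, 0.004]]
ft_force: [-0.5, -0.7, -1.2]
opening: 0.0117
```

Call:
jog_arm(steps=[[[1,0.002,0,0,0,0,0],[1,0.001,0,0,0,0,0],[1,0,0,0,0,0,0]]])

```text
t: 19.1
eef_pos: [0.5046, -0.3135, 0.0532]
eef_rot: [[0.006, 0.093, 0.996], [-0.004, 0.996, -0.093], [-1.0, -0.004, 0.007]]
ft_force: [-0.4, 0.3, -1.4]
opening: 0.0118
```

Call:
jog_arm(steps=[[[1,0.004,0,-0.001,0,0,0],[1,0.0,0,0,0,0,0],[1,0,0,0,0,0,0]]])

```text
t: 19.4
eef_pos: [0.5059, -0.3152, 0.0538]
eef_rot: [[0.011, 0.093, 0.996], [-0.009, 0.996, -0.093], [-1.0, -0.008, 0.012]]
ft_force: [0.3, -0.2, -1.5]
opening: 0.0118
```

Run:
```python
from h import *
s=env.get_state();print(np.round(s["joint_positions"],3),np.round(s["tau"],1),s["torque"],s["ft_force"])
f=env.grab_frame("side");g=env.grab_frame("scene");w=env.grab_frame("wrist")
cv2.imwrite("pics/c11.png",cv2.hconcat([cv2.resize(g["pixels"][200:320,250:410],None,fx=2.5,fy=2.5),cv2.resize(f["pixels"][200:320,160:320],None,fx=2.5,fy=2.5)]))
cv2.imwrite("pics/w11.png",w["pixels"])
for f in (f,g,w):
 for t in ["scoop_grip","scoop_lip"]:
  for d in env.spot_point(t,f)[:1]: print(t,round(d["score"],2),np.round(d["point"],4))
```

```text
[ 0.78   0.386 -0.361  1.781  0.163  0.99   0.261] [  0.1 -63.3  -4.7 -35.6  -0.1   0.    0. ] [-0.03639161 -0.04255649 -0.01055323] [ 0.28591754 -0.20204496 -1.4691224 ]
scoop_grip 0.78 [ 0.5071 -0.3149  0.0672]
scoop_lip 0.88 [ 0.5186 -0.2005  0.0031]
scoop_grip 0.9 [ 0.5052 -0.3174  0.066 ]
scoop_lip 0.88 [ 0.5178 -0.2039  0.0023]
scoop_grip 0.98 [ 0.5088 -0.3126  0.0671]
scoop_lip 0.61 [ 0.5156 -0.2021  0.0028]
```

View pics/c11.png

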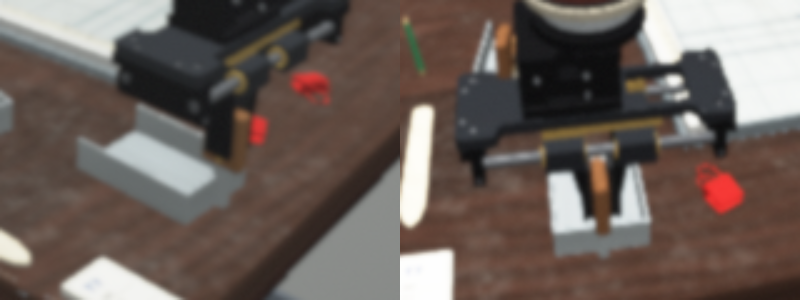

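View pics/w11.png

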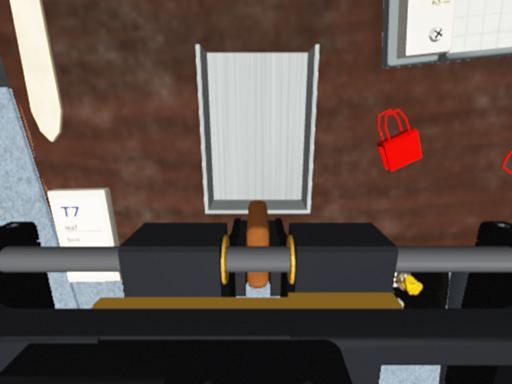

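Call:
jog_arm(steps=[[[1,0.003,0,0,0,0,0],[1,0.003,0,0,0,0,0],[1,0.002,0,0,0,0,0]]])

```text
t: 20.15
eef_pos: [0.5085, -0.3169, 0.0524]
eef_rot: [[0.015, 0.094, 0.995], [-0.013, 0.996, -0.094], [-1.0, -0.011, 0.016]]
ft_force: [-3.3, 2.1, 12.0]
opening: 0.0118
```

Now it's in contact (12 N up), and slightly tilted at 1°. Opening.

Call:
jog_arm(steps=[[[-1,0,0,0,0,0,0],[-1,0,0,0,0,0,0],[-1,0,0,0,0,0,0],[-1,0,0,0,0,0,0],[-1,0,0,0,0,0,0],[-1,0,0,0,0,0,0],[-1,0,0,0,0,0,0],[-1,0,0,0,0,0,0]]])

```text
t: 20.95
eef_pos: [0.5089, -0.317, 0.0525]
eef_rot: [[0.016, 0.094, 0.995], [-0.013, 0.996, -0.094], [-1.0, -0.011, 0.017]]
ft_force: [-0.3, 0.7, 0.1]
opening: 0.0678
```

Call:
jog_arm(steps=[[[-1,-0.005,0,0,0,0,0],[-1,-0.02,0,0,0,0,0],[-1,-0.03,0,0,0,0,0],[-1,-0.03,0,0,0,0,0],[-1,-0.03,0,0,0,0,0],[-1,-0.02,0,0,0,0,0],[-1,0,0,0,0,0,0],[-1,0,0,0,0,0,0]]])

```text
t: 21.75
eef_pos: [0.5061, -0.3145, 0.194]
eef_rot: [[0.016, 0.093, 0.996], [-0.012, 0.996, -0.093], [-1.0, -0.011, 0.017]]
ft_force: [0.1, -0.0, 0.0]
opening: 0.0868
```

Run:
```python
from h import *
f=env.grab_frame("side");g=env.grab_frame("scene");w=env.grab_frame("wrist")
cv2.imwrite("pics/c12.png",cv2.hconcat([cv2.resize(g["pixels"][120:320,100:390],None,fx=1.3,fy=1.5),cv2.resize(f["pixels"][120:320,120:410],None,fx=1.3,fy=1.5)]))
for f in (f,g,w):
 for t in ["scoop_grip","scoop_lip","clip_wide_mid","clip_narrow_mid"]:
  for d in env.spot_point(t,f)[:3]: print(t,round(d["score"],2),np.round(d["point"],4))
```

```text
scoop_grip 0.77 [ 0.5078 -0.3149  0.0679]
scoop_lip 0.61 [ 0.5194 -0.2043  0.001 ]
clip_narrow_mid 0.5 [ 0.7234 -0.2774  0.0071]
clip_narrow_mid 0.48 [ 0.6139 -0.2797  0.0061]
scoop_grip 0.64 [ 0.5042 -0.3161  0.0671]
scoop_lip 0.78 [ 0.5171 -0.202  -0.0024]
clip_narrow_mid 0.61 [ 0.6147 -0.2797  0.0067]
scoop_grip 0.96 [ 0.511  -0.3146  0.0682]
scoop_lip 0.94 [ 0.5188 -0.2051 -0.0021]
clip_wide_mid 0.37 [ 0.5079 -0.3143  0.0662]
clip_narrow_mid 0.8 [ 0.7249 -0.2821  0.0095]
clip_narrow_mid 0.64 [ 0.6157 -0.2746  0.0067]
```

View pics/c12.png

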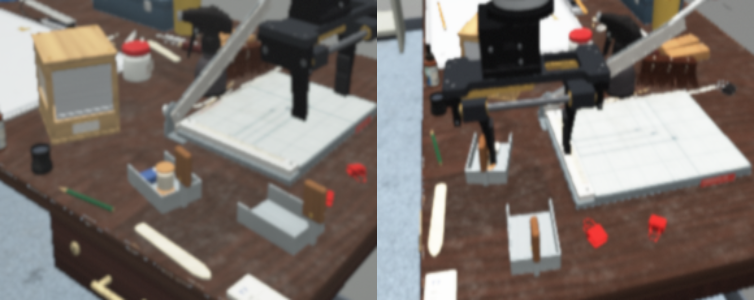

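The scoop stands empty and level, with its handle at (315,205) in the left half. The flap at (85,90) is shut, the twin scoop and red clips are undisturbed, and the gripper is clear.

```bash
python3 -c "
from h import *
print(env.finish_job())"
```

```text
the job is handed in; nothing more can be done
None
```

The job is handed in: both black clips were tipped into the hopper, and the empty scoop is back on the table near where it started, let go. I handed in at about 22 s of the 64 s allowed; no verdict was reported.

- **Pour:** I put the scoop's front edge about 42 mm past the hopper's front face with the flap resting on it. I then tipped it to about 39° with the edge held about 30 mm in. Before I drew it out, both cameras showed both clips on the hopper floor, about 80 mm in and 22–27 mm below the sill.
- **Scoop:** the last pictures show it empty and level, with the handle point at about 0.067–0.068 m against the 0.068 m standing height.
- **Flap and surroundings:** the flap looks shut, and the twin scoop and red clips were not moved. I judged the flap from the pictures only. With it shut the clips can't be seen, so their final position rests on the earlier sighting.
- **Set-down:** on the way down, the arm drifted about 5 mm sideways and did not come down at first. Contact then came at 12 N, well under the 40 N limit.

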